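Dress the polishing spindle

TASK

Dress the upright polishing spindle: thread the brass spacer onto it first, then the red washer, then the blue bushing, pushing each one down past the spring pads until it rests flat on what is below it. Finish by pushing the bushing, with the softly sprung stack under it, down until the hidden stop is felt, press there with about 15 N for a moment, then let go; never push any piece with more than 20 N. Leave the jar and the dark collar where they are.

Things in the scene. Friction and masses are not known exactly. Their poses are not given: they have to be found in the camera images.
- spindle: Upright polishing spindle, fixed to the bench; may have swapped places with the jar. Origin: centre of its underside, on its axis; z up. Grey block 80 x 80 mm, 16 mm high, with a steel post 14 mm in diameter. Round the post a dark sprung flange 21 mm across, its top (the seat) 35 mm above the origin, and a brass stop ring 30 mm across.
- spindle_seat (a point): Point on the axis at the seat, 35 mm above the spindle's origin (a fixed point: it does not follow the flange). The flange sinks under a soft push of 2.5 to 5 N until the spacer meets the stop ring, which is clamped anywhere from 1 to 15 mm below this point and is not measured: feel for it. The stop gives 1 mm per 10 N. Let go, the stack may rise again or stay down.
- spindle_tip (a point): Centre of the post's flat top end, on the axis, 92 mm above the spindle's origin. The end has a 1.5 mm chamfer.
- spindle_pads (a point): Point on the axis between two brass spring pads on the post's own +x and -x sides. They stand 2.6 mm proud from 65 to 71 mm above the spindle's origin and taper into the post at 83 mm. They yield inwards: a piece pushed over them drags with about 2 to 8 N and stops part way if let go; once its top is below them it moves freely.
- spacer: Brass spacer ring, loose, lying flat on the bench. 32 mm outside, 16 mm bore right through, 18 mm high, about 90 g. Origin: centre of its underside; z along the bore, up. Goes on first: home, it rests on the flange (origin 35 mm above the spindle's, less when pushed down).
- washer: Red thick washer, loose, lying flat on the bench. 42 mm outside, 16 mm bore, 8 mm thick, about 50 g. Origin: centre of its underside; z along the bore, up. Goes on second: home, it rests on the spacer (origin 18 mm above the spacer's).
- bushing: Blue bushing, loose, standing upright on the bench. 28 mm outside, 16 mm bore right through, 24 mm high, about 30 g. Origin: centre of its underside; z along the bore, up. Goes on last: home, it rests on the washer (origin 8 mm above the washer's); the spring pads then hold it inside the bore by friction. Any of the three pieces may lie in any of three places.
- jar: White jar with a steel lid, 68 mm in diameter, 85 mm high, loose; origin at the centre of its underside. Not to be disturbed.
- old_collar: Dark steel collar, 36 mm outside, 9 mm bore (too small for the spindle), 12 mm high, loose; origin at the centre of its underside. Does not belong on the spindle, not to be disturbed.
Mind the look-alikes: they are no part of the job. Several things have the shape of the spacer; the one meant has the colours described above.

How it is judged (in metres and radians):
On the way, in this order (a step that is already met when the one before it is completed fails the run):
1. the spacer is threaded on and seated on the flange (horizontal distance between spacer and spindle below 0.003 m and z of spacer in the frame of spindle between 0.012 and 0.0375 m and angle between spacer's own z axis and vertical below 0.1 rad and contact force between spacer and spindle above 0.2 N), for 0.1 s.
2. the washer is threaded on and seated on the spacer (horizontal distance between each of spacer, washer and spindle below 0.003 m and z of spacer in the frame of spindle between 0.012 and 0.0375 m and angle between each of spacer, washer's own z axis and vertical below 0.1 rad and z of washer in the frame of spacer between 0.016 and 0.02 m), for 0.1 s.
3. the bushing is threaded on and pressed down on the washer against the stop with more than 7 N (all of step 2 and horizontal distance between bushing and spindle below 0.003 m and z of bushing in the frame of washer between 0.006 and 0.01 m and angle between bushing's own z axis and vertical below 0.1 rad and contact force between bushing and washer above 7 N), for 0.2 s.
At the end, for the whole second after the job is handed in: The pieces are on the spindle, upright, within 3 mm of its axis: the spacer down on the flange (under 37.5 mm above the spindle's origin), the washer on the spacer (18 mm above it, within 2 mm), the bushing on the washer (8 mm above it, within 2 mm), all released and at rest (all of step 2 and horizontal distance between bushing and spindle below 0.003 m and z of bushing in the frame of washer between 0.006 and 0.01 m and angle between bushing's own z axis and vertical below 0.1 rad and linear speed of each of spacer, washer, bushing below 0.01 m/s); the robot touches nothing.
It fails at once if a piece is pushed against the spindle or against the piece below it with more than 20 N (contact force between any of spacer, washer, bushing and spindle above 20 N or contact force between washer and spacer above 20 N or contact force between bushing and washer above 20 N).
It fails at once if the jar or the old collar is moved more than 20 mm (distance of any of jar, old_collar from where it was at the start of the episode above 0.02 m).
It also fails if it takes over 72 s, if anything falls off the work surface, if the arm or the gripper's body presses on something with over 40 N, if the wrist force passes 120 N, or if a joint passes its speed limit or range.

ROBOT

A 6-joint arm with a two-finger parallel gripper is mounted at the origin on the work surface. World frame = base frame: x ahead of the robot, y to its left, z up, the work surface at z = 0. Lengths are in mm, angles in rad, forces in N, time in s.
With the tool pointing down it reaches from about 375 to 900 mm from the base axis. Payload 3.1 kg.
Tool frame: the origin (TCP) lies between the finger pads; the fingertips stand 11 mm ahead of it and the grasp point (between the pads) lies 8 mm behind it; x points along the fingers, z is the direction in which the jaws open and shut, and the axes are right-handed (so a half turn about x gives the same grasp; the last joint's range is limited). The gripper opens to 87 mm and grips with 3 to 60 N. Pads are 19 mm wide; open, the fingers measure 117 mm over their backs; the gripper's body (75 mm by 190 mm) begins 51 mm behind the grasp point.
Start: joints at [-1.304, 0.527, 1.433, -0, 1.181, -0.178], TCP at [269.506, -563.882, 211.448] pointing down, gripper open.
Joint ranges: [-3.08, 3.08], [-0.75, 2.2], [0.22, 2.44], [-1.43, 4.57], [0, 2.65], [-2.85, 2.85]. Speed limits (rad/s): [2.79, 2.79, 3.14, 3.14, 3.14, 3.14].

INTERFACE

Orientations are given as a unit quaternion [x, y, z, w].
In Python, from cell import bot, eyes, spotter gives the robot as it stands. Calls block until the motion is done:
- bot.reach(position, orientation): joint-space move of the TCP to a pose.
- bot.line_to(position, rotation=None, v=150, until_force=None): straight line of the TCP; rotation=None keeps the orientation; v is the mean speed in mm/s. With until_force (N) it stops when the force on the tool has changed by that much, and returns True; else False.
- bot.movej(angles): joint-space move.
- bot.release() and bot.grasp(grip_force=None): open the fingers fully, or close them until they stop; grip_force is the grip in N (None keeps the last).
- bot.pause(seconds).
- bot.inverse_kinematics(position, orientation): joint angles nearest the present ones, or None.
- bot.observe(): the state.
- eyes.grab_frame(name): name is "scene" or "top"; returns a dict with "pixels" (480x640x3 uint8, red, green, blue), "fx", "fy", "cx", "cy" (pixels), "D" ([k1, k2, p1, p2, k3] as OpenCV has them; the pictures are not rectified), "R" (3x3) and "t" (3): a world point X has camera coordinates R X + t. Camera axes: x right, y down, z forward; pixel columns grow to the right and rows downward; lengths in mm; the calibration is good to about 2 mm. A picture is of the moment at which its call begins. There is no depth.
A pose or a line that the arm cannot do raises bot.MotionError and nothing moves.
- bot.close_job(): hands the job in, once; it reports no verdict.
Trained networks look in the newest picture that a camera, given by its name, has taken for a name from the list of things; names that differ only in an ending like _2 or _b are one class to them, and where a whole thing is asked for, a point or a joint stands for the part that bears it (a point fixed in the world has none). Each returns a list of dicts, best first, with "conf" (0 to 1); they miss things now and then, are a little off and sometimes report something else, mostly with a low value. They report only what shows in the picture. A call takes as long as a camera call. They do not tell look-alikes from the thing itself.
- spotter.recognise(camera, target): "box" ([left, top, right, bottom] in pixels, round what is visible of it).
- spotter.trace(camera, target): "region" (480x640 bool, what is visible of it) and "box" ([left, top, right, bottom] in pixels, round what is visible of it).
- spotter.spot_point(camera, target): "position" ([column, row] in pixels: a listed point, or the origin of a listed thing).
The state is a dict: "clock": time; "joint_pos": joint angles; "joint_vel": joint speeds; "joint_torque": joint torques, N m; "position": TCP position; "orientation": TCP orientation; "force": force on the tool from outside, world axes, zero at the start; "torque": the same for the moment, N m; "grip_width": finger opening in mm.
Only numpy, scipy, OpenCV 4.12 (cv2) and the standard library are available. Lean on these libraries where they do the work, as an engineer would, in place of code of your own. Each camera call takes 0.05 s, during which the arm holds its last target. There are 200 camera calls.

## Working session

There is one attempt and no reset: what is moved stays moved. The work goes in short steps, each a Python script; the robot and the scene stay as the last script left them, time stands still between calls to the robot, and variables do not carry over. Pictures are saved under pics/ and viewed, about 8 in all and at most 12, crops included, and the job is handed in when it is done.

```bash
mkdir -p pics; ls; python3 - <<'E'
from cell import bot, eyes, spotter
import cv2,numpy as np
for c in ["scene","top"]:
    f=eyes.grab_frame(c)
    cv2.imwrite(f"pics/{c}0.png",f["pixels"][:,:,::-1])
    print(c,f["fx"],f["fy"],f["cx"],f["cy"],f["D"],np.round(f["R"],3).tolist(),np.round(f["t"],1))
    for n in ["spindle","spacer","washer","bushing","jar","old_collar"]:
        print(n,[(np.round(d["position"],1).tolist(),round(d["conf"],2)) for d in spotter.spot_point(c,n)])
    print("tip",[(np.round(d["position"],1).tolist(),round(d["conf"],2)) for d in spotter.spot_point(c,"spindle_tip")])
s=bot.observe();print(s)
E
```

```text
pics
scene 450.4960796784448 450.4960796784448 325.32733616406415 239.4204822552917 [-0.02006416  0.          0.          0.          0.        ] [[0.13, 0.991, -0.003], [0.543, -0.074, -0.836], [-0.829, 0.108, -0.548]] [-105.  -212.8 1249.7]
spindle [([363.4, 253.9], 0.7)]
spacer [([191.6, 340.4], 0.95), ([138.0, 359.1], 0.84), ([139.1, 323.2], 0.76), ([237.8, 311.7], 0.69)]
washer [([272.6, 267.9], 0.81), ([366.6, 257.4], 0.57)]
bushing [([144.5, 270.2], 0.55)]
jar [([476.3, 288.3], 0.81), ([190.4, 337.2], 0.25)]
old_collar [([295.1, 333.3], 0.6)]
tip [([368.8, 214.9], 0.74)]
top 555.5379414309192 555.5379414309192 320.9566292124715 238.49416895135855 [-0.15918121  0.          0.          0.          0.        ] [[-0.016, -1.0, 0.005], [-0.994, 0.015, -0.112], [0.112, -0.007, -0.994]] [   6.1  567.2 1151.7]
spindle [([349.2, 281.7], 0.74), ([263.9, 288.5], 0.64)]
spacer [([401.3, 203.5], 0.7), ([446.3, 218.8], 0.56), ([436.1, 188.2], 0.48), ([378.3, 228.5], 0.48)]
washer [([350.5, 282.3], 0.65)]
bushing [([452.8, 288.4], 0.64)]
jar [([184.5, 233.2], 0.89)]
old_collar [([331.2, 202.8], 0.49)]
tip [([257.1, 285.2], 0.68)]
{'clock': 0.8, 'joint_pos': array([-1.30346889e+00,  5.27449736e-01,  1.43270506e+00,  2.28407054e-05,
        1.18138749e+00, -1.78496583e-01]), 'joint_vel': array([ 0.00041281, -0.00068513,  0.00088175,  0.00024097, -0.00102416,
       -0.00059217]), 'joint_torque': array([-4.58510676e-04, -4.39947438e+01, -1.76979661e+01,  6.35105674e-02,
        5.04144060e-02, -1.23308706e-05]), 'position': array([ 269.5309062 , -563.87614712,  211.47769699]), 'orientation': array([ 0.37708974,  0.59814435, -0.37710276,  0.59818072]), 'force': array([0.00839014, 0.54658547, 0.28410519]), 'torque': array([-0.01734163,  0.0005611 ,  0.02586659]), 'grip_width': 86.77519367099902}
```

View pics/scene0.png

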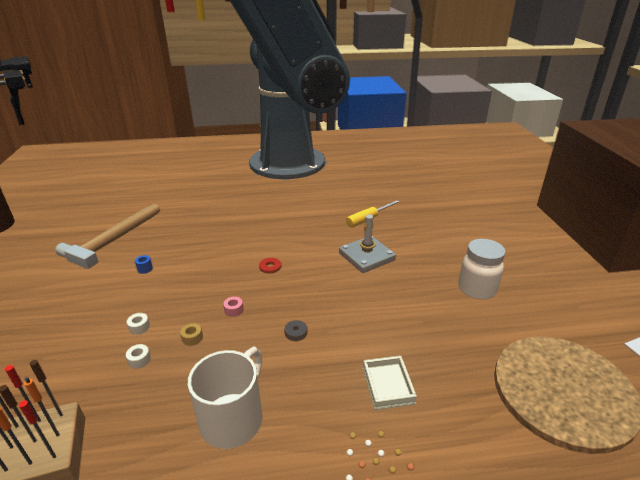

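View pics/top0.png

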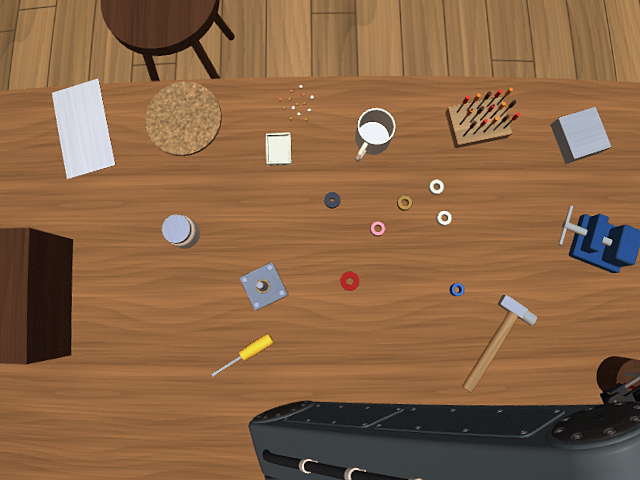

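Scene view: red washer (270,265), blue bushing (144,264), brass spacer (191,334), spindle (367,245), jar (480,270), dark collar (296,330). Top view: washer (350,281), bushing (457,289), spacer (404,202), spindle (263,286), and the white and pink rings are the look-alikes.

```bash
cat > vis.py <<'E'
import numpy as np,cv2
from scipy.optimize import least_squares
def proj(f,P):
    return cv2.projectPoints(np.asarray(P,float).reshape(-1,1,3),cv2.Rodrigues(np.array(f["R"],float))[0],np.array(f["t"],float),
      np.array([[f["fx"],0,f["cx"]],[0,f["fy"],f["cy"]],[0,0,1.]]),np.array(f["D"],float))[0].reshape(-1,2)
th=np.linspace(0,2*np.pi,72,endpoint=False)
def cyl(x,y,z0,z1,d): return np.array([[x+d/2*np.cos(a),y+d/2*np.sin(a),z] for z in (z0,z1) for a in th])
def box(x,y,yaw): 
    c,s=np.cos(yaw),np.sin(yaw); return np.array([[x+c*u-s*v,y+s*u+c*v,z] for z in (0,16) for u in(-40,40) for v in(-40,40)])
def hullc(p):
    h=cv2.convexHull(p.astype(np.float32)); m=cv2.moments(h); return np.array([m["m10"],m["m01"]])/m["m00"],m["m00"],h
def maskc(m):
    cs,_=cv2.findContours(m.astype(np.uint8),cv2.RETR_EXTERNAL,cv2.CHAIN_APPROX_NONE)
    c=max(cs,key=cv2.contourArea); g=np.zeros(m.shape,np.uint8); cv2.drawContours(g,[c],-1,1,-1)
    ys,xs=np.nonzero(g); return np.array([xs.mean(),ys.mean()]),len(xs)
def fit(fs,ms,shape,x0,n=2):
    cs=[maskc(m) for m in ms]
    r=lambda q: np.concatenate([hullc(proj(f,shape(*q)))[0]-c[0] for f,c in zip(fs,cs)])
    s=least_squares(r,x0,x_scale=10,diff_step=1e-3); 
    return s.x,s.fun,[c[1] for c in cs],[hullc(proj(f,shape(*s.x)))[1] for f in fs]
E
cat > m1.py <<'E'
from cell import bot, eyes, spotter
from vis import *
import pickle
F={c:eyes.grab_frame(c) for c in("scene","top")}
px={"spacer":((191,334),(404,202)),"washer":((270,265),(350,281)),"bushing":((144,264),(457,289))}
dim={"spacer":(18,32),"washer":(8,42),"bushing":(24,28)}
M={}
for n in px:
    ms=[]
    for c,p in zip(("scene","top"),px[n]):
        best=None
        T=spotter.trace(c,n)
        for d in T:
            cc,a=maskc(d["region"])
            if np.hypot(*(cc-p))<10: best=d["region"];break
        ms.append(best)
    M[n]=ms
    h,dd=dim[n]
    for k in ([0,1],[0],[1]):
        k=[i for i in k if ms[i] is not None]
        if k: 
            s=fit([list(F.values())[i] for i in k],[ms[i] for i in k],lambda x,y:cyl(x,y,0,h,dd),[600,0]); print(n,k,*[np.round(v,1) for v in s])
for c in F:
    for t in("spindle_tip","spindle_seat","spindle_pads"): print(c,t,[(np.round(d["position"],1).tolist(),round(d["conf"],2)) for d in spotter.spot_point(c,t)])
pickle.dump((F,M),open("m.pkl","wb"))
a=F["scene"]["pixels"][200:280,330:410,::-1];b=F["top"]["pixels"][250:330,220:300,::-1]
cv2.imwrite("pics/z1.png",cv2.resize(np.hstack([a,b]),None,fx=5,fy=5,interpolation=cv2.INTER_CUBIC))
for c,(u,v) in (("top",(263,286)),):
    pass
print(bot.observe()["clock"])
E
python3 m1.py
```

```text
spacer [0, 1] [639.   0.] [120.8 -15.  -85.3   4.7] [412 203] [390.5 185.9]
spacer [0] [ 647.5 -186.7] [-0.  0.] [412] [438.]
spacer [1] [646.4   0. ] [-85.3   1.3] [203] [186.2]
washer [0, 1] [475.3   0. ] [ 32.3  -3.2 -28.9   1.6] [260 268] [303.2 298.4]
washer [0] [469.9   0. ] [32.1 -4.9] [260] [299.1]
washer [1] [477.7   0. ] [-28.9   0.5] [268] [298.3]
bushing [0, 1] [442.7   0. ] [ 157.6  -15.6 -136.2    7.4] [259 101] [238.8 136.7]
bushing [0] [ 454.8 -294.7] [ 0. -0.] [259] [279.5]
bushing [1] [453.3   0. ] [-136.2    2.4] [101] [136.8]
scene spindle_tip [([366.0, 216.1], 0.7)]
scene spindle_seat [([368.6, 237.6], 0.74), ([298.0, 334.0], 0.59)]
scene spindle_pads [([368.1, 231.1], 0.96)]
top spindle_tip [([260.1, 283.2], 0.62)]
top spindle_seat [([262.5, 288.4], 0.69), ([400.3, 204.3], 0.27)]
top spindle_pads [([259.4, 284.5], 0.62)]
1.5
```

View pics/z1.png

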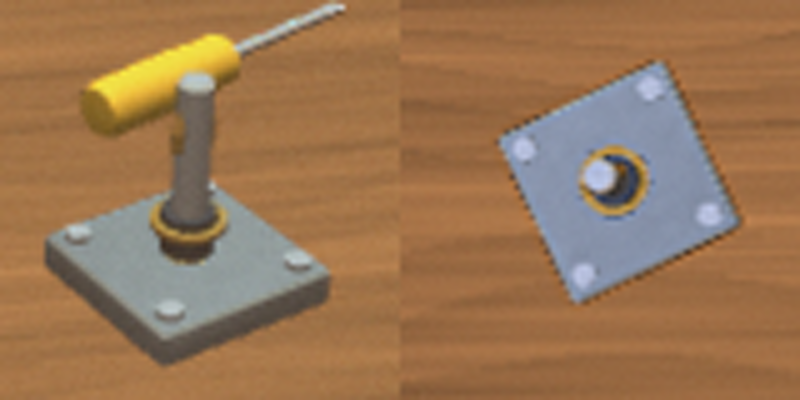

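The zoom shows the post tip at about scene (369,216) and top (259.7,284.8). The block corners are clear. I'll now fix the fit's start values and use colour masks.

```bash
sed -i 's/diff_step=1e-3/diff_step=1e-4/' vis.py; cat > m2.py <<'E'
from vis import *
import pickle
F,M=pickle.load(open("m.pkl","rb")); fs=[F["scene"],F["top"]]
px={"spacer":((191,334),(404,202)),"washer":((270,265),(350,281)),"bushing":((144,264),(457,289))}
dim={"spacer":(18,32),"washer":(8,42),"bushing":(24,28)}
x0={"spacer":[640,-180],"washer":[480,-60],"bushing":[450,-290]}
def cm(n,f,p):
    hsv=cv2.cvtColor(f["pixels"],cv2.COLOR_RGB2HSV).astype(int); H,S,V=hsv[...,0],hsv[...,1],hsv[...,2]
    m={"washer":((H<5)|(H>172))&(S>150),"bushing":(H>100)&(H<130)&(S>110),"spacer":(H>=17)&(H<40)&(S>100)}[n]
    w=np.zeros_like(m); w[p[1]-18:p[1]+19,p[0]-18:p[0]+19]=1
    return m&w
tiles=[]
for n in px:
    for tag,ms in (("trace",M[n]),("col",[cm(n,f,p) for f,p in zip(fs,px[n])])):
        for k in ([0,1],[0],[1]):
            h,dd=dim[n]
            s=fit([fs[i] for i in k],[ms[i] for i in k],lambda x,y:cyl(x,y,0,h,dd),x0[n]); print(n,tag,k,*[np.round(v,1) for v in s])
            if k==[0,1] : q=s[0]
    row=[]
    for f,p in zip(fs,px[n]):
        im=cv2.resize(np.ascontiguousarray(f["pixels"][p[1]-20:p[1]+20,p[0]-20:p[0]+20,::-1]),None,fx=5,fy=5,interpolation=cv2.INTER_CUBIC)
        h=hullc(proj(f,cyl(*q,0,dim[n][0],dim[n][1])))[2].reshape(-1,2)
        h=((h-(np.array(p)-20)+.5)*5).astype(int); cv2.polylines(im,[h.reshape(-1,1,2)],True,(0,255,0),1); row.append(im)
    tiles.append(np.vstack(row))
# spindle
f=fs[1];hsv=cv2.cvtColor(f["pixels"],cv2.COLOR_RGB2HSV).astype(int)
m=np.zeros((480,640),bool); m[255:320,230:300]=((hsv[...,1]<90)|(hsv[...,0]>80))[255:320,230:300]
m=cv2.morphologyEx(m.astype(np.uint8),cv2.MORPH_OPEN,np.ones((3,3)))>0
c=max(cv2.findContours(m.astype(np.uint8),cv2.RETR_EXTERNAL,cv2.CHAIN_APPROX_NONE)[0],key=cv2.contourArea)
yaw=np.radians(cv2.minAreaRect(c)[2]); 
for yw in(np.radians(26),):
  s=fit([f],[m],lambda x,y:box(x,y,yw),[470,120]);print("block top",np.degrees(yaw),*[np.round(v,1) for v in s])
tip=[np.array([369,215.7]),np.array([259.7,284.8])]
for k in([0,1],[0],[1]):
    r=lambda q:np.concatenate([proj(fs[i],[[*q,92]])[0]-tip[i] for i in k]); s=least_squares(r,[470,120],x_scale=10);print("tip",k,s.x.round(1),s.fun.round(1))
qb=fit([f],[m],lambda x,y:box(x,y,yw),[470,120])[0]
row=[]
for f,p in zip(fs,((369,240),(263,285))):
    im=cv2.resize(np.ascontiguousarray(f["pixels"][p[1]-40:p[1]+40,p[0]-40:p[0]+40,::-1]),None,fx=2.5,fy=2.5,interpolation=cv2.INTER_CUBIC)
    for P in(box(*qb,yw),cyl(*qb,16,92,14)):
        h=hullc(proj(f,P))[2].reshape(-1,2); h=((h-(np.array(p)-40)+.5)*2.5).astype(int); cv2.polylines(im,[h.reshape(-1,1,2)],True,(0,255,0),1)
    row.append(im)
tiles.append(np.vstack(row)); cv2.imwrite("pics/fit.png",np.hstack(tiles))
E
python3 m2.py
```

```text
spacer trace [0, 1] [ 647.1 -187. ] [-0.2 -0.2 -0.2 -0.1] [412 203] [437.6 190.1]
spacer trace [0] [ 647.5 -186.7] [-0.  0.] [412] [438.]
spacer trace [1] [ 646.8 -187.6] [-0. -0.] [203] [190.1]
spacer col [0, 1] [ 645.9 -187.2] [-0.1  0.4 -0.2  0.5] [386 169] [436.1 190.1]
spacer col [0] [ 645.  -187.1] [-0.  0.] [386] [435.]
spacer col [1] [ 646.9 -187.8] [-0. -0.] [169] [190.1]
washer trace [0, 1] [477.6 -61.7] [-0.4  0.1 -0.4  0.1] [260 268] [311.8 299.6]
washer trace [0] [477.4 -61.1] [-0.  0.] [260] [311.5]
washer trace [1] [477.7 -62.7] [-0.  0.] [268] [299.6]
washer col [0, 1] [476.3 -62.5] [-0.2  0.6 -0.3  0.4] [226 275] [310.8 299.6]
washer col [0] [474.6 -62.1] [0. 0.] [226] [309.4]
washer col [1] [477.1 -63.1] [0. 0.] [275] [299.6]
bushing trace [0, 1] [ 453.3 -295.3] [-0.2 -0.4 -0.2 -0.3] [259 101] [278.7 163.2]
bushing trace [0] [ 454.8 -294.7] [0. 0.] [259] [279.5]
bushing trace [1] [ 452.7 -295.6] [ 0. -0.] [101] [163.2]
bushing col [0, 1] [ 453.6 -295.6] [0.  0.3 0.  0.2] [221 142] [279.  163.2]
bushing col [0] [ 452.8 -295.8] [-0.  0.] [221] [278.5]
bushing col [1] [ 454.  -295.6] [-0.  0.] [142] [163.2]
block top 64.65382385253906 [469.  123.1] [-0. -0.] [1370] [1409.9]
tip [0, 1] [469.4 123.5] [-0.7 -0.3 -0.8 -0.3]
tip [0] [470.5 124.7] [-0. -0.]
tip [1] [468.8 122. ] [0. 0.]
```

View pics/fit.png

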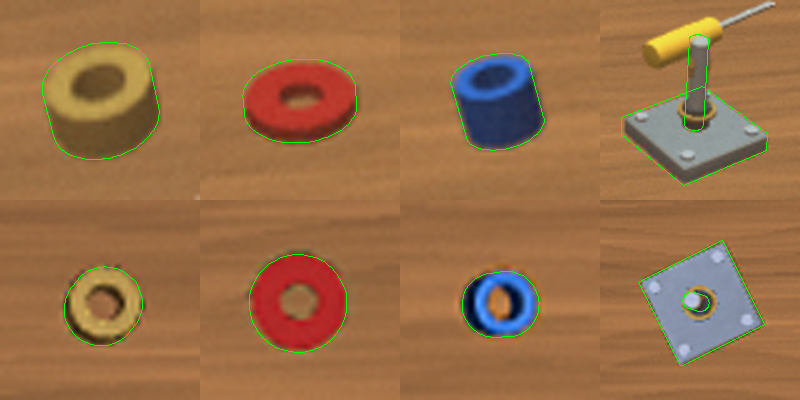

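```bash
cat > arm.py <<'E'
from cell import bot, eyes, spotter
import numpy as np
from scipy.spatial.transform import Rotation as Rot
def down(a):
    x=np.array([0,0,-1.]);z=np.array([np.cos(a),np.sin(a),0]);return Rot.from_matrix(np.c_[x,np.cross(z,x),z]).as_quat()
def yaw(p,a):
    """of a, a+pi the down-pose with least joint travel"""
    q0=np.array(bot.observe()["joint_pos"]);best=None
    for d in(a,a+np.pi):
        q=bot.inverse_kinematics(p,down(d))
        if q is not None and (best is None or np.abs(q-q0).max()<best[0]): best=(np.abs(np.array(q)-q0).max(),down(d))
    return best[1]
def P(x,y,z): return [float(x),float(y),float(z)]
def st(tag=""):
    s=bot.observe();print(tag,"t",round(s["clock"],2),"pos",s["position"].round(1),"F",s["force"].round(2),"w",round(s["grip_width"],2),flush=True);return s
def centre(x,y,z,a1,a2):
    """squeeze along a1, then along a2 and hold"""
    up=P(x,y,110); bot.reach(up,yaw(up,a1)); bot.line_to(P(x,y,z)); bot.grasp(15); st("sq1"); bot.release()
    bot.reach(P(x,y,z),yaw(P(x,y,z),a2)); bot.grasp(15); st("sq2")
E
cat > s1.py <<'E'
from arm import *
st()
centre(647.1,-187,14,np.pi/2,0.0)
bot.release(); bot.line_to(P(647.1,-187,100),v=250); p=P(560,-330,150); bot.reach(p,yaw(p,0)); st("aside")
import pickle
F,M=pickle.load(open("m.pkl","rb"))
F={c:eyes.grab_frame(c) for c in("scene","top")}
from vis import *
ms=[]
for c,p in zip(F,((191,334),(404,202))):
    ms.append(next((d["region"] for d in spotter.trace(c,"spacer") if np.hypot(*(maskc(d["region"])[0]-p))<10),None))
k=[i for i in(0,1) if ms[i] is not None]; fs=list(F.values())
for kk in(k,[0],[1]): 
    if set(kk)<=set(k): s=fit([fs[i] for i in kk],[ms[i] for i in kk],lambda x,y:cyl(x,y,0,18,32),[640,-180]);print(kk,*[np.round(v,1) for v in s])
cv2.imwrite("pics/s1.png",np.hstack([fs[0]["pixels"][200:440,80:400,::-1],fs[1]["pixels"][120:360,240:560,::-1]]))
st()
E
python3 s1.py
```

```text
t 1.5 pos [ 269.5 -563.9  211.5] F [-0.11 -0.39 -0.06] w 86.91
sq1 t 5.78 pos [ 647.1 -187.    14. ] F [-0.69 -0.64 -0.11] w 0.36
sq2 t 10.22 pos [ 647.1 -187.    14. ] F [0.3  0.92 0.03] w 0.49
aside t 12.96 pos [ 559.6 -328.7  148.6] F [ 0.45 -0.43 -1.82] w 86.51
[0, 1] [ 647.8 -186.2] [ 0.1 -0.4  0.2 -0.5] [437 192] [438.1 190.1]
[0] [ 648.7 -186.2] [-0. -0.] [437] [439.2]
[1] [ 646.8 -185.8] [0. 0.] [192] [190.1]
 t 13.16 pos [ 560.6 -327.9  149. ] F [ 0.21  0.11 -0.42] w 87.04
```

View pics/s1.png

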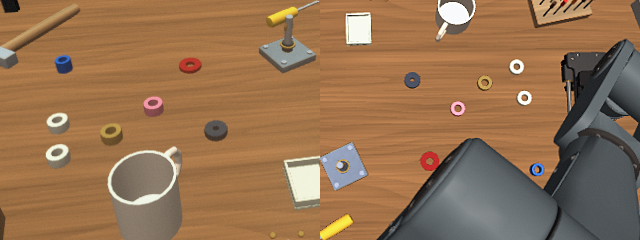

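The spacer is still at its place (top about (405,203)), but the fingers shut to about 0 mm. I'll look at the gripper there before and after closing.

```bash
cat > s2.py <<'E'
from arm import *
import cv2
p=P(647.3,-186.6,60); bot.reach(p,yaw(p,0.0)); st("up")
bot.line_to(P(647.3,-186.6,14)); s=st("down");print(Rot.from_quat(s["orientation"]).as_matrix().round(3).tolist())
a=eyes.grab_frame("scene")["pixels"]; bot.grasp(20); st("g"); bot.pause(0.3); st("g2"); b=eyes.grab_frame("scene")["pixels"]
cv2.imwrite("pics/s2.png",np.hstack([cv2.resize(i[200:400,80:280,::-1],None,fx=2,fy=2,interpolation=cv2.INTER_CUBIC) for i in(a,b)]))
E
python3 s2.py
```

```text
up t 13.94 pos [ 647.7 -187.3   60.5] F [-0.03 -1.45  0.41] w 87.01
down t 14.4 pos [ 647.1 -188.1   14.4] F [ 0.   -0.35  0.67] w 86.77
[[0.0, -0.002, -1.0], [-0.0, -1.0, 0.002], [-1.0, 0.0, -0.0]]
g t 15.97 pos [ 647.3 -186.6   14. ] F [ 0.24 -0.47  0.73] w 0.34
g2 t 16.27 pos [ 647.3 -186.6   14. ] F [ 0.06  0.45 -0.08] w 0.47
```

View pics/s2.png

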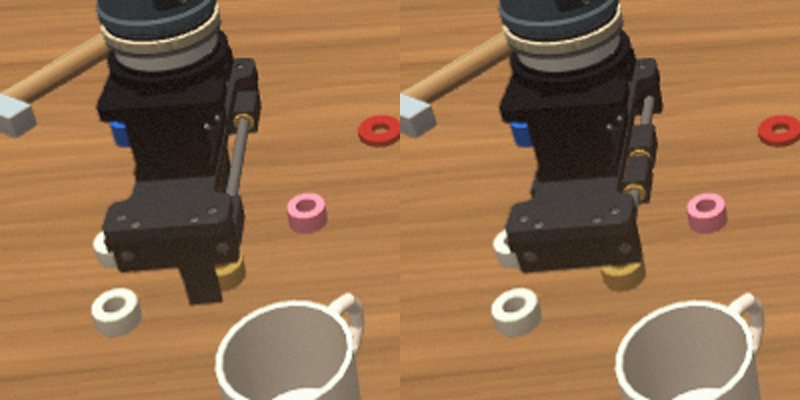

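```bash
python3 - <<'E'
import pickle
from vis import *
F,M=pickle.load(open("m.pkl","rb")); f=F["scene"]
print(proj(f,[[x,y,3] for x in(690.5,705.5) for y in(-196,-177)]).round(1).tolist())
print(proj(f,[[x,y,130] for x in(690.5,) for y in(-196,-177)]).round(1).tolist())
for p in((174,352),(190.5,351)):
    for z in(3,20):
        s=least_squares(lambda q:proj(f,[[*q,z]])[0]-p,[650,-190],x_scale=10);print(p,z,s.x.round(1))
# front plate bottom corners
E
```

```text
[[181.8, 359.0], [195.1, 357.7], [180.4, 367.0], [193.9, 365.6]]
[[164.3, 291.7], [179.2, 290.5]]
(174, 352) 3 [ 675.2 -209.3]
(174, 352) 20 [ 691.7 -203.8]
(190.5, 351) 3 [ 676.3 -185.1]
(190.5, 351) 20 [ 692.8 -180.5]
```

The finger seen in the picture stands roughly 20–35 mm higher than the stated tip length implies, so the jaws closed above the spacer. I'll feel for the bench with the jaws open around it.

```bash
cat > s3.py <<'E'
from arm import *
bot.line_to(P(647.3,-186.6,40),v=200); bot.release(); st("open")
bot.line_to(P(647.3,-186.6,10),v=100); bot.pause(.1)
print(bot.line_to(P(647.3,-186.6,-30),v=25,until_force=5)); st("bench")
E
python3 s3.py
```

```text
open t 18.12 pos [ 647.3 -186.6   40. ] F [-0.3   0.02  0.19] w 86.9
True
bench t 19.58 pos [ 647.3 -186.6  -10.6] F [0.08 0.11 4.6 ] w 87.13
```

The bench is felt at TCP z = -10.6. The fingertips are therefore about 21.6 mm shorter than stated, with tip z = TCP z + 10.6. I'll squeeze lower, then look for any sideways bias.

```bash
cat > s4.py <<'E'
from arm import *
from vis import *
x,y,z=647.2,-186.8,-8.0
bot.line_to(P(x,y,z),v=100); bot.reach(P(x,y,z),yaw(P(x,y,z),np.pi/2)); st("rot")
bot.grasp(15); st("sq"); bot.release(); bot.line_to(P(x,y,110),v=250)
f=eyes.grab_frame("scene"); cv2.imwrite("pics/s4.png",f["pixels"][:,:,::-1])
for d in spotter.trace("scene","spacer"):
    c,a=maskc(d["region"])
    if np.hypot(*(c-(191,334)))<12: s=fit([f],[d["region"]],lambda x,y:cyl(x,y,0,18,32),[640,-180]);print(c.round(1),*[np.round(v,1) for v in s])
st()
E
python3 s4.py
```

```text
rot t 21.23 pos [ 647.1 -186.8   -8.2] F [0.74 0.27 0.18] w 86.7
sq t 22.18 pos [ 647.1 -186.6   -8. ] F [0.28 0.34 0.28] w 31.48
[189.9 334.4] [ 647.3 -188.3] [-0.  0.] [406] [438.1]
 t 24.04 pos [ 645.4 -186.   107.6] F [-0.46  0.04 -0.13] w 86.8
```

```bash
cat > thr.py <<'E'
from arm import *
X,Y=469.0,124.8
def pick(x,y,z,q,g):
    bot.line_to(P(x,y,z),q,v=200); bot.grasp(g); return st("grip")
def hover(q,bot_off,x=X,y=Y):
    """piece bottom = TCP z + bot_off; hover with it 9 mm over the tip"""
    s=bot.observe()["position"]; bot.line_to(P(s[0],s[1],125),v=300); bot.reach(P(x,y,101-bot_off),q)
    bot.pause(.15); st("hover")
def enter(bot_off,x=X,y=Y,lim=3.5):
    h=bot.line_to(P(x,y,86-bot_off),v=25,until_force=lim); st("enter hit=%s"%h); return h
E
cat > s5.py <<'E'
from thr import *
q=bot.observe()["orientation"]; a=0
R=Rot.from_quat(q).as_matrix(); q=down(np.round(np.arctan2(R[1,2],R[0,2])/(np.pi/2))*np.pi/2)
print("q",q.round(3),bot.inverse_kinematics(P(X,Y,90),q))
pick(647.2,-186.8,-8,q,30); hover(q,8); h=enter(8)
import cv2; cv2.imwrite("pics/s5.png",cv2.resize(eyes.grab_frame("scene")["pixels"][140:290,270:470,::-1],None,fx=3,fy=3,interpolation=cv2.INTER_CUBIC))
E
python3 s5.py
```

```text
q [ 0.5  0.5 -0.5  0.5] [ 2.93141816e-02  5.42180535e-01  1.88873561e+00 -4.44089210e-16
  7.10676508e-01  1.60011051e+00]
grip t 25.74 pos [ 647.2 -186.8   -8. ] F [-0.22  0.27  0.4 ] w 30.84
hover t 27.83 pos [470.4 123.9  93.1] F [ 0.28 -0.62 -1.06] w 31.35
enter hit=False t 28.58 pos [468.9 124.8  77.9] F [ 0.12 -0.08 -1.08] w 31.05
```

View pics/s5.png

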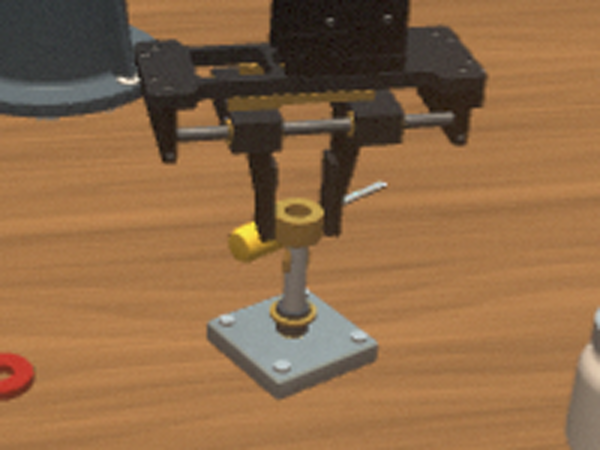

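The spacer (299,222 in the crop) sits over the post top with no contact force. I'll push it home, then fetch the washer.

```bash
cat > s6.py <<'E'
from thr import *
from vis import *
print(bot.line_to(P(X,Y,40),v=45,until_force=12)); st("passed pads")
print(bot.line_to(P(X,Y,26.5),v=20,until_force=2.0)); st("seat")
bot.release(); bot.line_to(P(X,Y,110),v=250)
f=eyes.grab_frame("scene"); cv2.imwrite("pics/s6.png",cv2.resize(f["pixels"][140:290,270:470,::-1],None,fx=3,fy=3,interpolation=cv2.INTER_CUBIC))
for d in spotter.spot_point("scene","spacer"): 
    if abs(d["position"][0]-368)<15: print(d["position"])
print("expect",proj(f,[[469,123.3,35]]))
st()
E
python3 s6.py
```

```text
False
passed pads t 29.62 pos [468.8 124.8  39.6] F [ 0.51  0.52 -4.91] w 31.19
True
seat t 29.83 pos [468.9 124.8  39.3] F [0.46 0.71 1.45] w 31.09
[365.8, 236.7]
expect [[366.61434644 241.34296517]]
 t 31.5 pos [468.1 124.7 109.4] F [ 0.39  0.12 -0.72] w 87.22
```

View pics/s6.png

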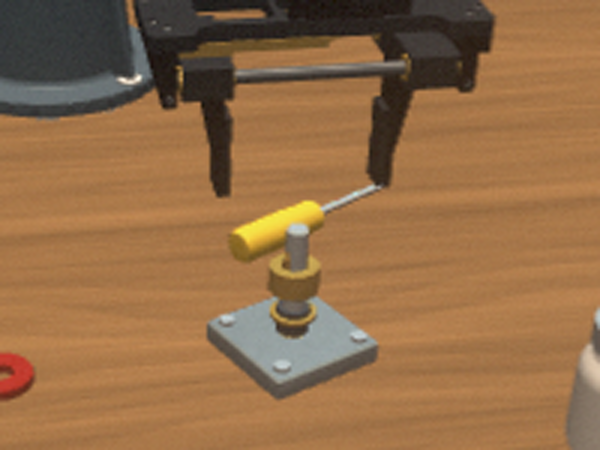

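The second line stopped early on settling noise, so the spacer hangs on the pads at about (294,276), bottom about 47 mm up. I'll re-grip and finish, pausing before force-guarded lines.

```bash
cat > s7.py <<'E'
from thr import *
from vis import *
bot.line_to(P(X,Y,39.3),v=200); bot.grasp(30); st("grip"); bot.pause(.1)
print(bot.line_to(P(X,Y,26.8),v=30,until_force=10)); bot.pause(.15); st("seat")
bot.release(); st("rel"); bot.line_to(P(X,Y,125),v=300)
f=eyes.grab_frame("scene"); cv2.imwrite("pics/s7.png",cv2.resize(f["pixels"][140:290,270:470,::-1],None,fx=3,fy=3,interpolation=cv2.INTER_CUBIC))
for d in spotter.spot_point("scene","spacer"): 
    if abs(d["position"][0]-368)<15: print(d["position"])
st()
E
python3 s7.py
```

```text
grip t 32.96 pos [469.  124.8  39.3] F [0.5  0.75 1.03] w 31.16
False
seat t 33.77 pos [468.8 124.8  26.9] F [-0.47  0.99  1.49] w 30.94
rel t 34.91 pos [469.  124.8  26.8] F [ 0.93 -0.93  0.33] w 86.9
[366.0, 242.1]
 t 35.48 pos [467.9 124.7 124.2] F [-0.6  -0.17 -0.35] w 87.26
```

View pics/s7.png

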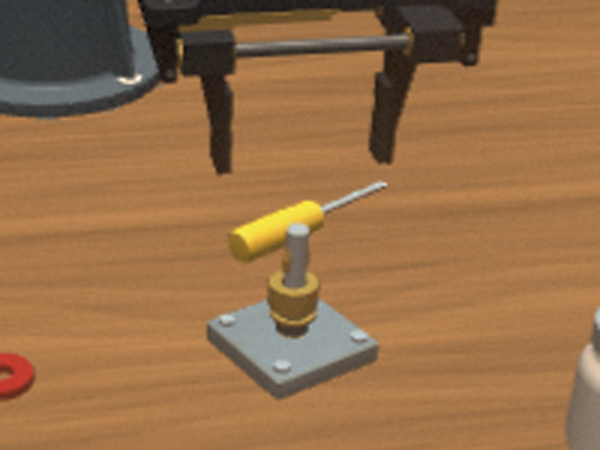

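The spacer is down on the flange (294,300), and the spot at (366.0,242.1) matches the expected (366.6,241.3). Next is the washer.

```bash
cat > s8.py <<'E'
from thr import *
import cv2
q=down(np.pi/2)
if not np.allclose(abs(np.dot(q,bot.observe()["orientation"])),1,atol=1e-2): q=down(-np.pi/2)
bot.reach(P(477.3,-60.4,60),q); pick(477.3,-60.4,-9,q,40); hover(q,9); h=enter(9)
f=eyes.grab_frame("scene"); cv2.imwrite("pics/s8.png",cv2.resize(f["pixels"][140:290,270:470,::-1],None,fx=3,fy=3,interpolation=cv2.INTER_CUBIC))
if not h:
    bot.pause(.1); print(bot.line_to(P(X,Y,43.6),v=45,until_force=12)); bot.pause(.15); st("seat")
E
python3 s8.py
```

```text
grip t 37.64 pos [477.3 -60.5  -9. ] F [ 0.28 -1.23  0.79] w 39.85
hover t 39.17 pos [469.7 123.3  91.9] F [ 0.    0.83 -1.36] w 39.85
enter hit=False t 39.92 pos [469.  124.9  77. ] F [ 0.08  0.86 -0.33] w 40.06
False
seat t 41.11 pos [468.8 124.8  43.7] F [-0.75 -0.71  1.39] w 40.12
```

```bash
cat > s9.py <<'E'
from thr import *
import cv2
bot.release(); bot.line_to(P(X,Y,110),v=300)
f=eyes.grab_frame("scene"); cv2.imwrite("pics/s9.png",cv2.resize(f["pixels"][140:290,270:470,::-1],None,fx=3,fy=3,interpolation=cv2.INTER_CUBIC)); st()
E
python3 s9.py
```

```text
t 42.56 pos [468.8 124.8 110.2] F [-1.58 -1.   -0.73] w 87.26
```

View pics/s9.png

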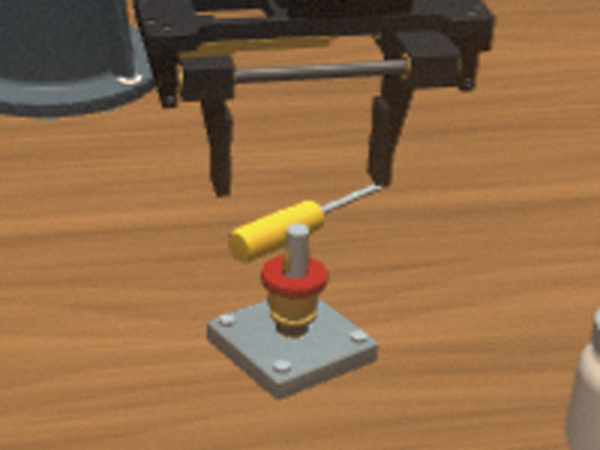

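The washer is flat on the spacer (294,275). Now the bushing: thread it, measure the pad drag, then feel for the stop.

```bash
cat > s10.py <<'E'
from thr import *
q=down(np.pi/2)
if not np.allclose(abs(np.dot(q,bot.observe()["orientation"])),1,atol=1e-2): q=down(-np.pi/2)
def fz(n=5):
    v=[]
    for _ in range(n): bot.pause(.02); v.append(bot.observe()["force"][2])
    return float(np.mean(v))
bot.line_to(P(X,Y,120),v=300); bot.reach(P(453.4,-293.9,70),q); g=pick(453.4,-293.9,-6,q,50)
assert 24<g["grip_width"]<30
hover(q,6); b=fz(); print("base",b)
assert not enter(6)
bot.pause(.1); h=bot.line_to(P(X,Y,58),v=40,until_force=13); d=fz()-b; st("pads hit=%s drag %.2f"%(h,d)); assert not h
h=bot.line_to(P(X,Y,36),v=10,until_force=7); s=st("stop? hit=%s"%h); z=s["position"][2]
F=fz()-b; tgt=min(17,max(15,13+d)); print("F",round(F,2),"target",tgt)
while F<tgt-.6 and z>36:
    z-=.1 if F>tgt-4 else .25; bot.line_to(P(X,Y,z),v=10); F=fz(3)-b; print(round(z,2),round(F,2),end="; ")
bot.pause(.5); print("hold",fz()-b); st()
E
python3 s10.py
```

```text
grip t 45.92 pos [ 453.3 -293.9   -6.1] F [ 0.67 -0.18  0.29] w 26.07
hover t 48.2 pos [469.7 123.8  95. ] F [ 1.3  -0.07 -0.53] w 26.35
base -0.4501445819032529
enter hit=False t 49.03 pos [469.  124.8  79.9] F [ 0.32  0.81 -0.06] w 26.65
pads hit=False drag -3.62 t 49.92 pos [468.5 124.8  57.6] F [-1.1   1.36 -3.7 ] w 25.98
stop? hit=True t 50.45 pos [468.6 125.   57. ] F [0.35 0.51 1.97] w 26.42
F 2.97 target 15
56.8 3.62; 56.55 3.15; 56.3 3.09; 56.05 3.03; 55.8 2.57; 55.55 3.16; 55.3 2.88; 55.05 3.11; 54.8 3.55; 54.55 4.63; 54.3 3.73; 54.05 4.28; 53.8 3.71; 53.55 3.57; 53.3 4.01; 53.05 4.0; 52.8 3.94; 52.55 4.16; 52.3 4.05; 52.05 4.59; 51.8 5.29; 51.55 6.27; 51.3 7.74; 51.05 8.5; 50.8 9.95; 50.55 11.17; 50.45 11.71; 50.35 12.3; 50.25 12.68; 50.15 13.4; 50.05 13.67; 49.95 14.52; hold 14.346643170130408
 t 60.84 pos [469.1 124.8  51. ] F [-4.66  0.55 14.25] w 26.36
```

```bash
cat > s11.py <<'E'
from thr import *
import cv2
bot.release(); p=bot.observe()["position"]; bot.line_to(P(X,Y,125),v=250)
f=eyes.grab_frame("scene"); cv2.imwrite("pics/s11.png",cv2.resize(f["pixels"][140:290,270:470,::-1],None,fx=4,fy=4,interpolation=cv2.INTER_CUBIC)); st()
E
python3 s11.py
```

```text
t 62.53 pos [468.5 124.8 125. ] F [-0.31 -0.02  0.43] w 86.91
```

View pics/s11.png

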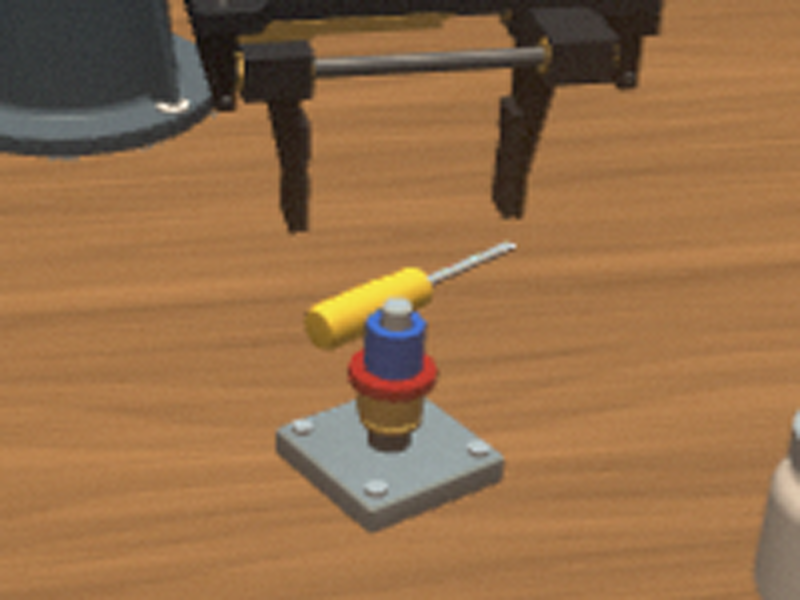

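The bushing (395,343), washer (393,374) and spacer (390,408) are stacked flat with no gaps, and the gripper is clear. I'm handing in.

```bash
python3 -c "
from cell import bot
bot.close_job(); print(bot.observe()['clock'])"
```

```text
the job is handed in; nothing more can be done
the job is handed in; nothing more can be done
```

The spacer, washer and bushing are on the spindle in that order, each down on the piece below. I handed the job in at about 62.5 s of the 72 s; no verdict is reported.

- **Final press:** The stop was felt about 3 mm below the seat, where force rose from about 4 N along a steep, steady slope. I held about 14.3 N on the tool for 0.6 s. Allowing about 3 N of pad drag, roughly 11 N reached the washer. No tool force reading I took was above about 14.5 N.
- **Last checks:** The final scene picture shows all three pieces upright with no visible gaps and the open gripper clear above them. The jar and the dark collar were never approached. I did not take a final picture measurement of their positions.

These disagreed or went wrong along the way:
- **Fingertips:** They were about 21.6 mm shorter than stated, found by touching the bench. The first three grasps on the spacer closed above it because of this.
- **Camera bias:** The pictures put the spacer about 1.5 mm off in y from where the jaws had centred it, and I corrected for this.
- **Spacer push:** It stopped early on force noise with the spacer still on the pads, so I gripped it again and pushed it home.
- **Drag and stop readings:** The drag reading taken before contact was −3.6 N because the arm had not settled. The guarded move to the stop then triggered too soon, so I found the stop by small steps instead.
- **Flange force:** The force rose by only about 1 N while the flange sank, less than the stated 2.5 to 5 N, so the drag figure is uncertain.

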